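# Prop the lid of the airing box

### The job

The instruments in the metal airing box have to dry under a half-open lid. The lid now leans wide open at the back: swing the prop rod on the box's right side up out of its clip as far as it goes, leave it standing there, then pull the lid forward by its bar handle and lower it gently (do not let it drop) until the rod's tip is through the slot in the lid's side ear and the lid rests on the rod's collar.

Things in the scene. Friction and masses are not known exactly. Their poses are not given: they have to be found in the camera images.
- box_hinge (a point): The fixed, open-topped sheet-steel airing box, 200 mm deep (x) x 180 mm wide (y) x 70 mm high, with slim dental instruments lying inside. This point is on the lid's hinge line, at the middle of the box's rear upper edge, 70 mm above the worktop. Axes: x from the box's front to its back (away from the robot), y to the left along the hinge line, z up; the box's yaw varies.
- lid (a joint): Hinge of the flat aluminium lid (200 x 186 x 5 mm, 0.25 kg) at the box's rear edge: 0 = closed, level; 1.57 = upright; 1.80 rad = leaning back on its stop, where it starts (1.72 to 1.80). The hinge turns freely: forward of upright the lid falls shut unless held. Resting on the raised rod's collar it reads about 0.75.
- lid_handle (a point): Middle of the lid's black round bar handle, 10 mm thick and 110 mm long, parallel to the hinge, 240 mm from the hinge line and 5 mm to the lid's outer face; the bar is carried by two arms 104 mm apart and stands 35 mm clear of the lid's free edge. Axes are the lid's own: -x runs from the hinge to the handle, y along the bar, z out of the lid's outer (upper) face.
- lid_slot (a point): Centre of the slot in the flat ear that juts out on the lid's right side: 48 mm long along the lid's x, 14 mm wide, through the 5 mm thick ear; 170 mm from the hinge line. Axes are the lid's own (x from the free edge to the hinge, z out of the upper face).
- prop_rod (a joint): Pivot of the prop rod on the right side of the box: 0 = lying level in its clip, pointing to the back (starts at 0 to 0.06); grows as the rod's end swings up; 0.983 rad is its upper stop, where the rod points up and back at the slot. The pivot is stiff (about 0.05 N m): the rod stays where it is left. The clip is open above and does not hold the rod.
- rod_pivot (a point): The rod's pivot, between two cheeks near the box's front on its right side, 30 mm above the box's rim and 27 mm outside the right wall. Axes as the box's: the rod swings in this frame's x-z plane.
- rod_sleeve (a point): Centre of the dark rubber sleeve, 12 mm thick and 44 mm long, where the steel rod (8 mm thick) is gripped: on the rod's axis, 60 mm from the pivot. The sleeve starts about 100 mm above the worktop, 30 mm above the box's rim. x runs along the rod to its tip, y is the pivot's direction (to the left).
- rod_tip (a point): The rod's free round end, 126 mm from the pivot. A collar 22 mm across sits on the rod 98 to 103 mm from the pivot; it is wider than the slot and carries the lid.

How it is judged:
On the way:
1. the rod is swung up (joint over 0.80 rad) while the lid is still open wide (over 1.2 rad) (value of joint prop_rod above 0.8 rad and value of joint lid above 1.2 rad), for 0.2 s.
At the end, for the whole second after the job is handed in: The rod stands raised (over 0.80 rad), its tip is through the slot in the lid's ear (over 8 mm above the ear's middle plane and within 24 mm of the slot's centre along the lid), and the lid rests on it at rest, between 0.65 and 0.88 rad open (value of joint prop_rod above 0.8 rad and value of joint lid between 0.65 and 0.88 rad and z of rod_tip in the frame of lid_slot above 0.008 m and x of rod_tip in the frame of lid_slot between -0.024 and 0.024 m and velocity of joint lid between -0.05 and 0.05 rad/s); the robot touches nothing.
It fails at once if the lid is let drop (closes faster than 3 rad/s) (velocity of joint lid below -3 rad/s).
It also fails if it takes over 48 s, if anything falls off the work surface, if the arm or the gripper's body presses on something with over 40 N, if the wrist force passes 120 N, or if a joint passes its speed limit or range.

### The arm

A 6-joint arm with a two-finger parallel gripper is mounted at the origin on a cart in front of the work surface, level with it; the furniture and walls round the work are solid. World frame = base frame: x ahead of the robot, y to its left, z up, the work surface at z = 0. Lengths are in m, angles in rad, forces in N, time in s.
With the tool pointing down it reaches from about 0.375 to 0.925 m from the base axis. Payload 5.7 kg.
Tool frame: the origin (TCP) lies at the centre of the arm's flange, where the gripper is bolted on; the fingertips stand 182 mm ahead of it and the grasp point (between the pads) lies 163 mm ahead of it (grip_point_offset is the distance from the TCP to the grasp point, in m); x points along the fingers, z is the direction in which the jaws open and shut, and the axes are right-handed (so a half turn about x gives the same grasp; the last joint's range is limited). The gripper opens to 88 mm and grips with 3 to 60 N. Pads are 20 mm wide; open, the fingers measure 115 mm over their backs; the gripper's body (75 mm by 178 mm) begins 61 mm behind the grasp point.
Start: joints at [-1.408, 0.359, 1.51, -0, 1.272, -0.115], TCP at [0.165, -0.577, 0.405] pointing down, gripper open.
Joint ranges: [-2.97, 2.97], [-1.01, 2.36], [0.21, 2.38], [-0.96, 4.11], [0.2, 2.71], [-2.98, 2.98]. Speed limits (rad/s): [2.39, 2.39, 3.14, 3.14, 3.14, 3.14].

### API

Orientations are given as a rotation vector (axis times angle).
In Python, from rig import read_state, read_camera, camera_params, finish_job, regions_of, spot_point, grip_point_offset gives the robot as it stands. The module is installed in compiled form; this text tells all that it offers.
- The arm moves only by the tool jog_arm, never from a script. Its argument "series" is a list that holds one entry, the list of rows, each a list of 7 numbers: the shift along the tool's x, y, z in cm, then the turn, a rotation vector about the tool's x, y, z in rad, then the opening, from 0 (shut) to 1 (fully open). In form: [[[tx, ty, tz, wx, wy, wz, fingers], ...]]. A call has 1 to 10 rows; each row is the pose to reach, as a shift and turn from the pose commanded when the call began, along the tool's axes at that moment; what a row does not reach only later rows make up. A row lasts 1/8 s, in which the tool goes at most 62.5 mm and 10.7 degrees, less where a joint would pass 70% of its speed; a pose out of reach is approached as far as the arm can. A call with a gripper value outside its range is refused whole. The fingers move at their own pace and stop on an object; the grip force is fixed at half the most. Time passes only in rows, so rows that repeat a pose let the fingers close. It gives the time, the measured TCP pose, the force and the opening at its end, in the units of the state.
- read_state(): the state, without advancing time (a new reading comes with each control period).
- read_camera(name): name is "side" or "top" or "wrist"; returns the picture (420x560x3 uint8, red, green, blue); there is no depth.
- camera_params(name): a dict with "mtx" (3x3 intrinsics, pixels), "R" (3x3) and "t" (3): a world point X has camera coordinates R X + t. Camera axes: x right, y down, z forward; pixel columns grow to the right and rows downward; lengths in m; the calibration is good to about 2 mm. A picture is of the moment at which its call begins: read the wrist's pose just before it. camera_params takes no time and is no camera call; for the wrist camera it gives the pose at the moment of the call.
- finish_job(): hands the job in, once; it reports no verdict.
Trained networks look in the newest picture that a camera, given by its name, has taken for a name from the list of things; names that differ only in an ending like _2 or _b are one class to them, and where a whole thing is asked for, a point or a joint stands for the part that bears it (a point fixed in the world has none). Each returns a list of dicts, best first, with "score" (0 to 1); they miss things now and then, are a little off and sometimes report something else, mostly with a low value. They report only what shows in the picture. A call takes as long as a camera call.
- regions_of(camera, thing): "region" (420x560 bool, what is visible of it) and "bbox" ([left, top, right, bottom] as shares, 0 to 1, of the picture: columns of its width, rows of its height, round what is visible of it).
- spot_point(camera, thing): "centre" ([column, row] as shares, 0 to 1, of the picture: columns of its width, rows of its height: a listed point, or the origin of a listed thing).
The state is a dict: "time": time; "joint_positions": joint angles; "dq": joint speeds; "joint_torque": joint torques, N m; "eef_pos": TCP position; "tool_rot": TCP orientation; "contact_force": force on the tool from outside, world axes, zero at the start; "ft_torque": the same for the moment, N m; "grip_width": finger opening in m.
Only numpy, scipy, OpenCV 4.12 (cv2) and the standard library are available. Lean on these libraries where they do the work, as an engineer would, in place of code of your own. Each camera call takes 0.05 s, during which the arm holds its last target.

## Working session

There is one attempt and no reset: what is moved stays moved. The work goes in short steps, Python scripts to look and compute and a tool call to move; the robot and the scene stay as the last step left them, time stands still between calls to the robot, and variables do not carry over. Pictures are saved under pics/ and viewed, and the job is handed in when it is done.

Besides the shell and the picture viewer there is one more tool, called after ">>>" as a command line: name --argument value ..., lists and objects as JSON in quotes. jog_arm: Moves the arm, as the interface text tells. Its arguments: {"type":"object","properties":{"series":{"type":"array"}},"required":["series"]}

```bash
ls; mkdir -p pics; python3 - <<'E'
from rig import *
import cv2,numpy as np
s=read_state();print(s)
for c in ["side","top","wrist"]:
    im=read_camera(c);cv2.imwrite(f"pics/{c}0.png",im[:,:,::-1])
    p=camera_params(c);print(c,p)
    for t in ["box_hinge","lid_handle","lid_slot","rod_pivot","rod_sleeve","rod_tip"]:
        r=spot_point(c,t);print(c,t,[(round(d['score'],2),np.round(np.array(d['centre'])*[560,420],1)) for d in r[:2]])
print(grip_point_offset() if callable(grip_point_offset) else grip_point_offset, read_state()['time'])
E
```

```text
pics
{'time': 0.0, 'joint_positions': array([-1.40813353e+00,  3.59491590e-01,  1.51140596e+00,  2.58744567e-06,
        1.27252709e+00, -1.15131091e-01]), 'dq': array([-0.00058728,  0.00079051,  0.00208701, -0.00151852, -0.00085794,
        0.00057684]), 'joint_torque': array([ 1.91022678e-03, -5.15368831e+01, -2.70722312e+01,  6.77773263e-02,
        3.52890731e-02, -1.43170914e-04]), 'eef_pos': array([ 0.16445784, -0.57665018,  0.40382737]), 'tool_rot': array([ 1.00341229,  1.32925916, -1.00130566]), 'contact_force': array([0.49604735, 0.41064184, 0.06683014]), 'ft_torque': array([ 0.00218816, -0.00073764, -0.00418652]), 'grip_width': 0.0880015510847238}
side {'mtx': array([[390.70021747,   0.        , 273.96792995],
       [  0.        , 390.70021747, 204.84023165],
       [  0.        ,   0.        ,   1.        ]]), 'R': array([[ 0.98024497, -0.19720509,  0.01516403],
       [-0.05566995, -0.34866026, -0.9355944 ],
       [ 0.18979107,  0.91626753, -0.35275086]]), 't': array([-0.52884034,  0.16563284,  0.77600554])}
side box_hinge [(0.6, array([295.4, 217.3]))]
side lid_handle 
[... 724 characters left out ...]
(0.6, array([311.6, 115.8]))]
top rod_pivot [(0.74, array([307.4, 263.4]))]
top rod_sleeve [(0.85, array([306.2, 227. ]))]
top rod_tip [(0.64, array([306.7, 191.1]))]
wrist {'mtx': array([[330.73317669,   0.        , 277.45844537],
       [  0.        , 330.73317669, 211.22150425],
       [  0.        ,   0.        ,   1.        ]]), 'R': array([[ 2.74334134e-01, -9.61634433e-01, -1.01892170e-05],
       [-9.26164718e-01, -2.64218220e-01,  2.69086691e-01],
       [-2.58765720e-01, -7.38102276e-02, -9.63115960e-01]]), 't': array([-0.60002857, -0.03253676,  0.3906723 ])}
wrist box_hinge []
wrist lid_handle []
wrist lid_slot []
wrist rod_pivot []
wrist rod_sleeve []
wrist rod_tip []
0.1633 1.05
```

```bash
cat > h.py <<'E'
import numpy as np,cv2
from scipy.spatial.transform import Rotation as Ro
def P(p): return p['mtx']@np.c_[p['R'],p['t']]
def tri(pa,ua,pb,ub):
    X=cv2.triangulatePoints(P(pa),P(pb),np.array(ua,float).reshape(2,1),np.array(ub,float).reshape(2,1));return (X[:3]/X[3]).ravel()
def proj(p,X):
    q=p['mtx']@(p['R']@np.asarray(X)+p['t']);return q[:2]/q[2]
E
python3 - <<'E'
from rig import *
from h import *
S=camera_params("side");T=camera_params("top")
d=dict(box_hinge=((295.4,217.3),(238.6,165.7)),handle=((325.8,122.1),(224.4,94.9)),slot=((339.5,161.2),(311.6,115.8)),pivot=((229.6,232.5),(307.4,263.4)),sleeve=((257.6,226.1),(306.2,227)),tip=((290.8,224.8),(306.7,191.1)))
for k,(a,b) in d.items():
    X=tri(S,a,T,b);print(k,X.round(4),proj(S,X)-a,proj(T,X)-b)
E
python3 -c "
import cv2,numpy as np
a=cv2.imread('pics/side0.png');b=cv2.imread('pics/top0.png')
cv2.imwrite('pics/s0c.png',cv2.resize(a[80:300,150:420],None,fx=2.7,fy=2.7,interpolation=2))
cv2.imwrite('pics/t0c.png',cv2.resize(b[50:320,120:400],None,fx=2.2,fy=2.2,interpolation=2))"
```

```text
box_hinge [0.6173 0.1019 0.0701] [ 1.81384857 -0.21939149] [-0.25738102  1.40367704]
handle [0.6782 0.1031 0.3008] [ 0.74758044 -0.15072056] [-0.19333005  0.7056033 ]
slot [ 0.6656 -0.0197  0.2396] [-1.45324473  0.29354365] [ 0.32462393 -1.12966893]
pivot [ 0.4426 -0.0155  0.095 ] [ 0.83750258 -0.00205605] [-0.0388776   0.57601124]
sleeve [ 0.5037 -0.0143  0.1048] [ 1.7727626  -0.09575456] [-0.14161131  1.23410463]
tip [ 0.5688 -0.0175  0.1041] [-0.98578102  0.09765896] [ 0.12202963 -0.68812838]
```

View pics/s0c.png

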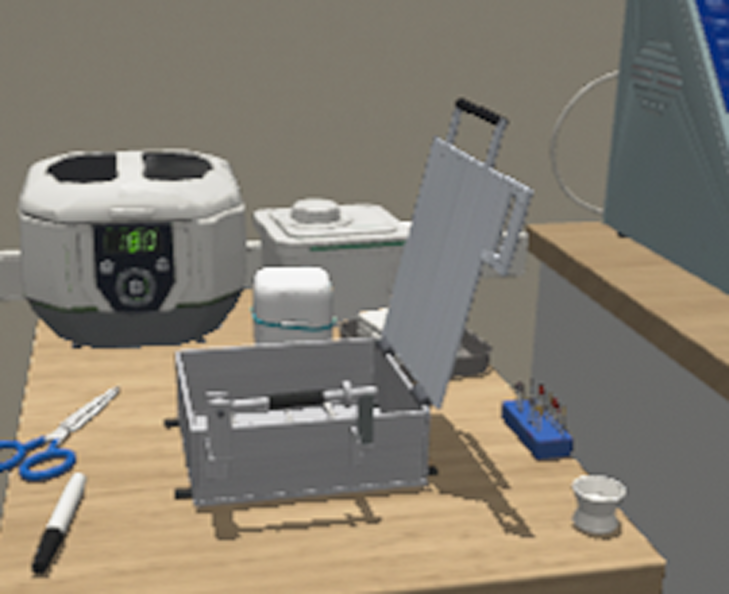

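View pics/t0c.png

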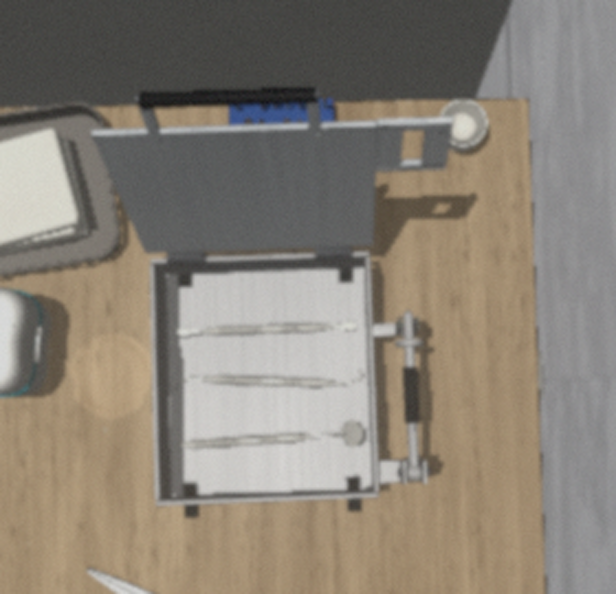

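View pics/side0.png

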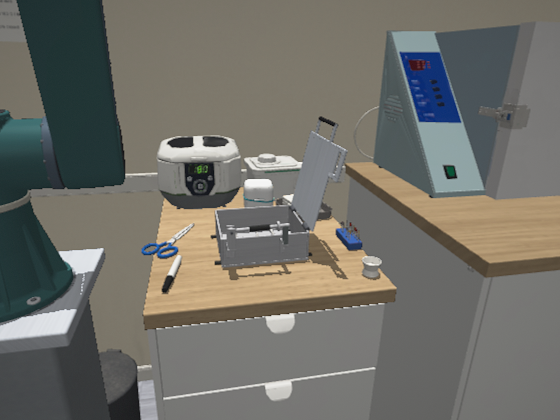

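```bash
cat >> h.py <<'E'
def box(H,yaw,v): # box coords->world
    c,s=np.cos(yaw),np.sin(yaw); v=np.asarray(v,float)
    return np.array([H[0]+c*v[0]-s*v[1],H[1]+s*v[0]+c*v[1],.07+v[2]+(H[2] if len(H)>2 else 0)])
def model(p):
    x,y,dz,yaw,th,r,px=p; H=(x,y,dz)
    f=lambda R,n,yy:box(H,yaw,[-R*np.cos(th)+n*np.sin(th),yy,R*np.sin(th)+n*np.cos(th)])
    g=lambda L:box(H,yaw,[px+L*np.cos(r),-.117,.03+L*np.sin(r)])
    return dict(box_hinge=box(H,yaw,[0,0,0]),lid_handle=f(.24,.005,0),lid_slot=f(.17,0,-.117),rod_pivot=g(0),rod_sleeve=g(.06),rod_tip=g(.126))
E
python3 - <<'E'
from rig import *
from h import *
from scipy.optimize import least_squares
S=camera_params("side");T=camera_params("top")
d=dict(box_hinge=((295.4,217.3),(238.6,165.7)),lid_handle=((325.8,122.1),(224.4,94.9)),lid_slot=((339.5,161.2),(311.6,115.8)),rod_pivot=((229.6,232.5),(307.4,263.4)),rod_sleeve=((257.6,226.1),(306.2,227)),rod_tip=((290.8,224.8),(306.7,191.1)))
def res(p):
    m=model(p);o=[]
    for k,(a,b) in d.items(): o+=list(proj(S,m[k])-a)+list(proj(T,m[k])-b)
    return np.array(o+[(p[2])/.002, (p[6]+.18)/.003])
s=least_squares(res,[.62,.1,0,0,1.76,.03,-.18],loss='soft_l1')
print(s.x.round(4)); print(res(s.x).round(1).reshape(-1,2))
for k,v in model(s.x).items(): print(k,v.round(4))
import json;json.dump(list(s.x),open('fit.json','w'))
st=read_state();R=Ro.from_rotvec(st['tool_rot']).as_matrix();print(R.round(3),R@[.163,0,0]+st['eef_pos'])
E
```

```text
[ 6.2000e-01  1.0170e-01 -2.0000e-04  1.4600e-02  1.8011e+00  3.8900e-02
 -1.7900e-01]
[[ 2.9 -0.1]
 [-0.2 -0.1]
 [ 1.5 -0.8]
 [ 0.1 -0.7]
 [-4.8  1.8]
 [-3.1  3.1]
 [ 1.  -1.6]
 [ 1.6  0.5]
 [ 1.5  1.6]
 [ 1.4  1.8]
 [-1.2 -0.4]
 [-0.7 -0.6]
 [-0.1  0.3]]
box_hinge [0.62   0.1017 0.0698]
lid_handle [0.6797 0.1025 0.3023]
lid_slot [ 0.6605 -0.0147  0.2353]
rod_pivot [ 0.4427 -0.0179  0.0998]
rod_sleeve [ 0.5027 -0.017   0.1021]
rod_tip [ 0.5686 -0.0161  0.1047]
[[ 0.     0.962  0.274]
 [ 0.     0.274 -0.962]
 [-1.     0.    -0.   ]] [ 0.1645348  -0.57697838  0.24163292]
```

>>> jog_arm --series '[[[2,48,-44.6,0.263,0,0,1],[4,48,-44.6,0.263,0,0,1],[5,48,-44.6,0.263,0,0,1],[5.9,48,-44.6,0.263,0,0,1],[5.9,48,-44.6,0.263,0,0,1],[5.9,48,-44.6,0.263,0,0,1],[5.9,48,-44.6,0.263,0,0,1],[5.9,48,-44.6,0.263,0,0,1],[5.9,48,-44.6,0.263,0,0,1],[5.9,48,-44.6,0.263,0,0,1]]]'

```text
time: 2.3
eef_pos: [0.4878, -0.0426, 0.3492]
tool_rot: [1.198, 1.215, -1.198]
contact_force: [1.1, -1.7, -0.6]
grip_width: 0.0877
```

>>> jog_arm --series '[[[0,0,0,0,0,0,1],[0,0,0,0,0,0,1]]]'

```text
time: 2.55
eef_pos: [0.4866, -0.0445, 0.3489]
tool_rot: [1.197, 1.217, -1.198]
contact_force: [-0.3, -0.1, 1.0]
grip_width: 0.088
```

```bash
cat > look.py <<'E'
import sys
from rig import *
from h import *
n=sys.argv[1]; s=read_state();print(s['time'],s['eef_pos'].round(4),s['joint_positions'].round(3),s['contact_force'].round(1),s['grip_width'])
R=Ro.from_rotvec(s['tool_rot']).as_matrix();print(R.round(3).tolist(),'grasp',(R@[.163,0,0]+s['eef_pos']).round(4))
for c in sys.argv[2].split(','):
    im=read_camera(c);p=camera_params(c);cv2.imwrite(f"pics/{n}{c}.png",cv2.resize(im[:,:,::-1],None,fx=1.4,fy=1.4))
    np.savez(f'{n}{c}.npz',**p)
    for t in (sys.argv[3].split(',') if len(sys.argv)>3 else []):
        print(c,t,[(round(d['score'],2),(np.array(d['centre'])*[560,420]).round(1).tolist()) for d in spot_point(c,t)[:2]])
E
python3 look.py a wrist rod_pivot,rod_sleeve,rod_tip
```

```text
2.55 [ 0.4866 -0.0445  0.3489] [-0.233  0.263  1.814 -0.     1.066  1.322] [-0.3 -0.1  1. ] 0.08803886022907001
[[-0.001, 1.0, 0.016], [-0.0, 0.016, -1.0], [-1.0, -0.001, 0.0]] grasp [ 0.4864 -0.0446  0.1859]
wrist rod_pivot [(0.91, [240.7, 276.9])]
wrist rod_sleeve [(0.94, [233.3, 201.7])]
wrist rod_tip [(0.73, [229.3, 101.4])]
```

View pics/awrist.png

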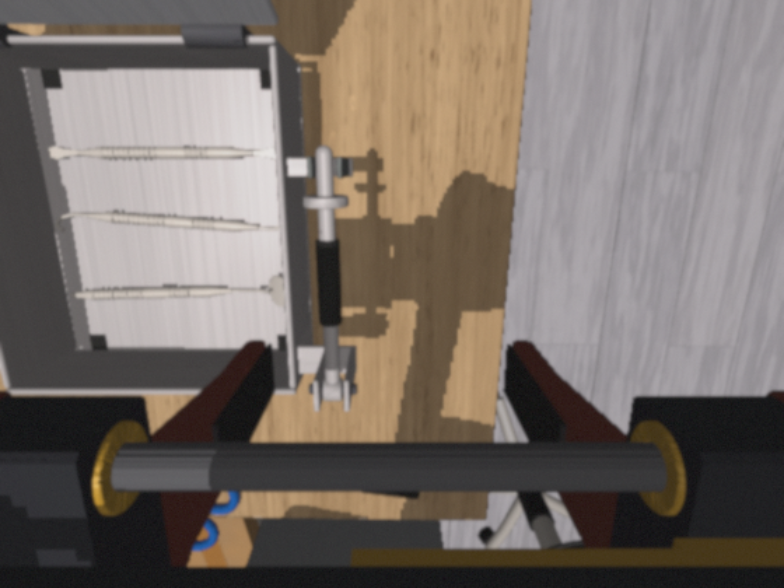

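```bash
cat > fit.py <<'E'
from rig import *
from h import *
from scipy.optimize import least_squares
import json
S=camera_params("side");T=camera_params("top");W=dict(np.load('awrist.npz'))
obs=[('box_hinge',S,(295.4,217.3)),('box_hinge',T,(238.6,165.7)),('lid_handle',S,(325.8,122.1)),('lid_handle',T,(224.4,94.9)),('lid_slot',S,(339.5,161.2)),('lid_slot',T,(311.6,115.8)),('rod_pivot',S,(229.6,232.5)),('rod_pivot',T,(307.4,263.4)),('rod_sleeve',S,(257.6,226.1)),('rod_sleeve',T,(306.2,227)),('rod_tip',S,(290.8,224.8)),('rod_tip',T,(306.7,191.1)),
('rod_pivot',W,(240.7,276.9)),('rod_sleeve',W,(233.3,201.7)),('rod_tip',W,(229.3,101.4))]
def res(p):
    m=model(p);return np.concatenate([proj(c,m[k])-u for k,c,u in obs]+[[p[2]/.002,(p[6]+.18)/.003]])
s=least_squares(res,[.62,.1,0,0,1.76,.03,-.18],loss='soft_l1')
print(s.x.round(4))
for (k,c,u),r in zip(obs,res(s.x)[:30].reshape(-1,2)): print(k,r.round(1))
for k,v in model(s.x).items(): print(k,v.round(4))
for k,i in (('rod_pivot',12),('rod_sleeve',13),('rod_tip',14)):
    for c in (S,T):
        u=[o[2] for o in obs if o[0]==k and o[1] is c][0]; print(k,'tri',tri(W,obs[i][2],c,u).round(4))
json.dump(list(s.x),open('fit.json','w'))
E
python3 fit.py
```

```text
[ 6.2010e-01  1.0330e-01 -2.0000e-04  1.6100e-02  1.8011e+00  6.2500e-02
 -1.7830e-01]
box_hinge [ 2.8 -0.4]
box_hinge [-1.  -0.1]
lid_handle [ 1.3 -0.9]
lid_handle [-1.1 -0.7]
lid_slot [-4.9  1.6]
lid_slot [-4.2  2.9]
rod_pivot [ 1.4 -1.9]
rod_pivot [ 0.8 -0. ]
rod_sleeve [1.8 0.7]
rod_sleeve [0.6 1.3]
rod_tip [-0.9 -2. ]
rod_tip [-1.5 -1.3]
rod_pivot [-1.6 -0.4]
rod_sleeve [ 2.4 -0.2]
rod_tip [1.9 1.4]
box_hinge [0.6201 0.1033 0.0698]
lid_handle [0.6798 0.1042 0.3023]
lid_slot [ 0.6608 -0.0131  0.2353]
rod_pivot [ 0.4438 -0.0166  0.0998]
rod_sleeve [ 0.5036 -0.0156  0.1035]
rod_tip [ 0.5695 -0.0146  0.1077]
rod_pivot tri [ 0.441  -0.0172  0.0958]
rod_pivot tri [ 0.4434 -0.016   0.0984]
rod_sleeve tri [ 0.5015 -0.0134  0.1039]
rod_sleeve tri [ 0.5055 -0.0145  0.1104]
rod_tip tri [ 0.5714 -0.0129  0.1022]
rod_tip tri [ 0.5671 -0.0159  0.1196]
```

>>> jog_arm --series '[[[2,1.7,-2.9,0,0,0,1],[5,1.7,-2.9,0,0,0,0.5],[7,1.7,-2.9,0,0,0,0.5],[8.1,1.7,-2.9,0,0,0,0.5],[8.1,1.7,-2.9,0,0,0,0.5],[8.1,1.7,-2.9,0,0,0,0.2],[8.1,1.7,-2.9,0,0,0,0],[8.1,1.7,-2.9,0,0,0,0],[8.1,1.7,-2.9,0,0,0,0]]]'

```text
time: 3.88
eef_pos: [0.5035, -0.0148, 0.2683]
tool_rot: [1.2, 1.217, -1.198]
contact_force: [1.9, 14.2, 1.5]
grip_width: 0.0109
```

```bash
python3 look.py b wrist
```

```text
3.875 [ 0.5035 -0.0148  0.2683] [-0.167  0.396  1.865  0.002  0.88   1.388] [ 1.9 14.2  1.5] 0.010937921478764843
[[0.001, 1.0, 0.014], [0.002, 0.014, -1.0], [-1.0, 0.001, -0.002]] grasp [ 0.5036 -0.0145  0.1053]
```

View pics/bwrist.png

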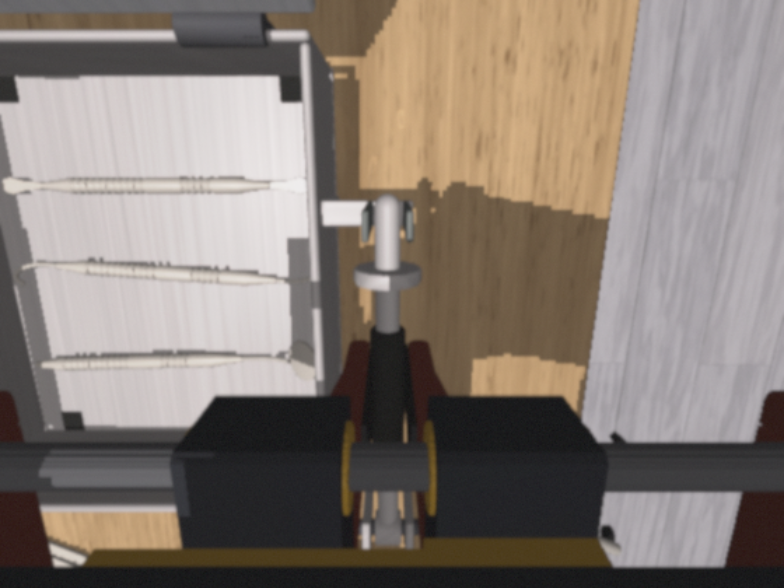

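```bash
python3 - <<'E'
import numpy as np
D=[(.359492,1.511406,.16446,-.57665,.40383),(.263,1.814,.4866,-.0445,.3489),(.396,1.865,.5035,-.0148,.2683)]
A=[];b=[]
for q2,q3,x,y,z in D:
    r=np.sqrt(x*x+y*y-.0688**2);s=q2+q3
    A+=[[1,0,np.sin(q2),np.sin(s),np.cos(s)],[0,1,np.cos(q2),np.cos(s),-np.sin(s)]];b+=[r,z]
x,res,_,sv=np.linalg.lstsq(np.array(A),np.array(b),rcond=None);print(x,res,sv)
a,h,L2,L3,e=x
from scipy.optimize import fsolve
for Lw in (.08,.1):
  for (tx,tz,t) in [(.4766+.033-.033,.15,0.),(.4766,.15,.3),(.4766,.15,.5),(.4766,.15,.7),(.4766,.15,.983)]:
    X=tx-.163*np.sin(t)-Lw*np.sin(t);Z=tz+.163*np.cos(t)+Lw*np.cos(t) # wrist centre
    X=np.sqrt(X*X-.0688**2)
    f=lambda q:[a+L2*np.sin(q[0])+L3*np.sin(q[0]+q[1])+e*np.cos(q[0]+q[1])-X,h+Lw+L2*np.cos(q[0])+L3*np.cos(q[0]+q[1])-e*np.sin(q[0]+q[1])-Z]
    q,i,ok,m=fsolve(f,[.2,1.9],full_output=1);print(Lw,t,q.round(2),(np.pi-t-q.sum()).round(2),ok)
E
```

```text
[-9.33777236e-05  6.55640541e-02  6.10817856e-01  4.32895800e-01
  1.10459987e-01] [8.67780712e-10] [2.99120194 2.4417279  0.21913274 0.19484577 0.06849677]
0.08 0.0 [0.3  1.88] 0.97 1
0.08 0.3 [0.22 2.04] 0.59 1
0.08 0.5 [0.2  2.14] 0.3 1
0.08 0.7 [0.21 2.25] -0.02 1
0.08 0.983 [0.32 2.41] -0.57 1
0.1 0.0 [0.3  1.88] 0.97 1
0.1 0.3 [0.21 2.05] 0.58 1
0.1 0.5 [0.19 2.17] 0.28 1
0.1 0.7 [0.21 2.29] -0.05 1
0.1 0.983 [0.34 2.45] -0.64 1
```

```bash
python3 - <<'E'
import numpy as np
px,pz=.4438,.0998; gx,gz=.5036,.1053
r=np.hypot(gx-px,gz-pz);a0=np.arctan2(gz-pz,gx-px)
for i in range(1,9):
    D=.96*i/8; t=.36*i/8
    x=px+r*np.cos(a0+D);z=pz+r*np.sin(a0+D)
    X=x-.163*np.sin(t);Z=z+.163*np.cos(t)
    print([round(-(Z-gz-.163)*100,2),round((X-gx)*100,2),-.1,0,0,round(t,3),0])
E
```

```text
[np.float64(-0.7), np.float64(-0.84), -0.1, 0, 0, 0.045, 0]
[np.float64(-1.34), np.float64(-1.77), -0.1, 0, 0, 0.09, 0]
[np.float64(-1.92), np.float64(-2.77), -0.1, 0, 0, 0.135, 0]
[np.float64(-2.44), np.float64(-3.85), -0.1, 0, 0, 0.18, 0]
[np.float64(-2.87), np.float64(-4.99), -0.1, 0, 0, 0.225, 0]
[np.float64(-3.22), np.float64(-6.19), -0.1, 0, 0, 0.27, 0]
[np.float64(-3.47), np.float64(-7.45), -0.1, 0, 0, 0.315, 0]
[np.float64(-3.62), np.float64(-8.74), -0.1, 0, 0, 0.36, 0]
```

>>> jog_arm --series '[[[-0.35,-0.4,-0.1,0,0,0.022,0],[-0.7,-0.84,-0.1,0,0,0.045,0],[-1.34,-1.77,-0.1,0,0,0.09,0],[-1.92,-2.77,-0.1,0,0,0.135,0],[-2.44,-3.85,-0.1,0,0,0.18,0],[-2.44,-3.85,-0.1,0,0,0.18,0]]]'

```text
time: 4.68
eef_pos: [0.4642, -0.0147, 0.2931]
tool_rot: [1.28, 1.082, -1.064]
contact_force: [1.8, 4.3, -1.4]
grip_width: 0.011
```

```bash
python3 look.py c side rod_tip,rod_sleeve,rod_pivot; python3 -c "
import cv2
a=cv2.imread('pics/cside.png');cv2.imwrite('pics/cc.png',cv2.resize(a[100:400,200:560],None,fx=2,fy=2))"
```

```text
4.675 [ 0.4642 -0.0147  0.2931] [-0.197  0.273  2.001  0.06   0.691  1.317] [ 1.8  4.3 -1.4] 0.010966931644018083
[[0.181, 0.983, 0.014], [0.003, 0.014, -1.0], [-0.984, 0.181, -0.0]] grasp [ 0.4936 -0.0143  0.1328]
side rod_tip [(0.67, [286.6, 203.3])]
side rod_sleeve [(0.73, [257.2, 215.3])]
side rod_pivot [(0.75, [232.6, 232.1])]
```

View pics/cc.png

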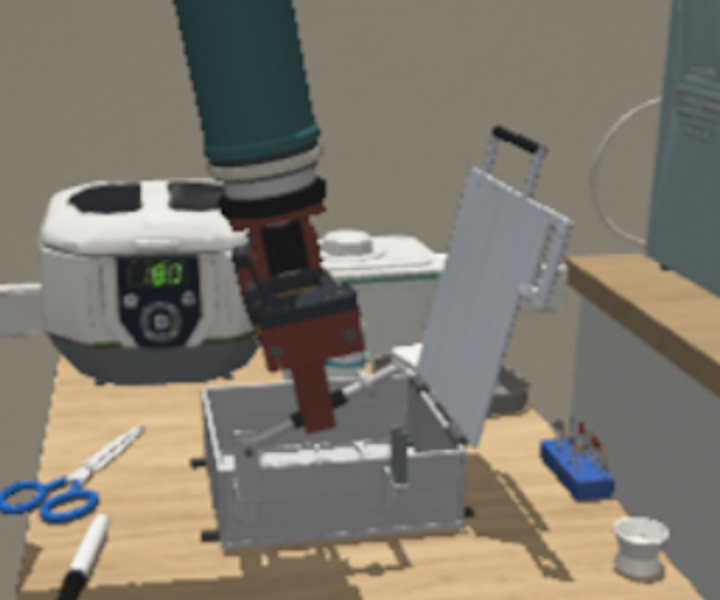

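```bash
python3 - <<'E'
import numpy as np
px,pz=.4438,.0998; gx,gz=.4936,.1328
r=np.hypot(gx-px,gz-pz);a0=np.arctan2(gz-pz,gx-px);print(r,a0)
t0=.1816;c,s=np.cos(t0),np.sin(t0)
X0=gx-.163*s;Z0=gz+.163*c
for D in (.08,.16,.24,.32,.40,.45,.5):
    t=t0+.18*D/.5
    x=px+r*np.cos(a0+D);z=pz+r*np.sin(a0+D)
    dX=x-.163*np.sin(t)-X0;dZ=z+.163*np.cos(t)-Z0
    print([round(100*(s*dX-c*dZ),2),round(100*(c*dX+s*dZ),2),0,0,0,round(t-t0,3),0])
E
```

```text
0.059741442901891824 0.5852170954315595
[np.float64(-0.42), np.float64(-0.67), 0, 0, 0, 0.029, 0]
[np.float64(-0.82), np.float64(-1.38), 0, 0, 0, 0.058, 0]
[np.float64(-1.18), np.float64(-2.12), 0, 0, 0, 0.086, 0]
[np.float64(-1.5), np.float64(-2.89), 0, 0, 0, 0.115, 0]
[np.float64(-1.79), np.float64(-3.69), 0, 0, 0, 0.144, 0]
[np.float64(-1.94), np.float64(-4.2), 0, 0, 0, 0.162, 0]
[np.float64(-2.08), np.float64(-4.72), 0, 0, 0, 0.18, 0]
```

>>> jog_arm --series '[[[-0.42,-0.67,0,0,0,0.029,0],[-0.82,-1.38,0,0,0,0.058,0],[-1.18,-2.12,0,0,0,0.086,0],[-1.5,-2.89,0,0,0,0.115,0],[-1.79,-3.69,0,0,0,0.144,0],[-1.94,-4.2,0,0,0,0.162,0],[-1.94,-4.2,0,0,0,0.162,0]]]'

```text
time: 5.75
eef_pos: [0.4199, -0.0154, 0.3046]
tool_rot: [1.345, 0.96, -0.941]
contact_force: [3.7, 5.7, -1.3]
grip_width: 0.0113
```

```bash
python3 look.py d side rod_tip,rod_sleeve,rod_pivot; python3 - <<'E'
from h import *
import json
from rig import camera_params
f=json.load(open('fit.json'));S=camera_params('side')
for r in (.8,.85,.9,.95,.983,1.05):
    f[5]=r;m=model(f);print(r,m['rod_tip'].round(4),(proj(S,m['rod_tip'])-proj(S,m['rod_pivot'])).round(1))
E
```

```text
5.75 [ 0.4199 -0.0154  0.3046] [-0.243  0.17   2.146  0.181  0.498  1.168] [ 3.7  5.7 -1.3] 0.011289473648676206
[[0.338, 0.941, 0.014], [0.005, 0.013, -1.0], [-0.941, 0.338, -0.0]] grasp [ 0.475  -0.0146  0.1512]
side rod_tip [(0.78, [272.7, 187.4])]
side rod_sleeve [(0.59, [248.9, 208.0])]
side rod_pivot [(0.68, [229.9, 230.8])]
0.8 [ 0.5315 -0.0152  0.1902] [ 42.  -43.7]
0.85 [ 0.5269 -0.0153  0.1944] [ 39.8 -45.6]
0.9 [ 0.5221 -0.0153  0.1985] [ 37.5 -47.4]
0.95 [ 0.517  -0.0154  0.2023] [ 35.1 -49. ]
0.983 [ 0.5136 -0.0155  0.2046] [ 33.4 -50.1]
1.05 [ 0.5064 -0.0156  0.2091] [ 29.9 -52. ]
```

```bash
python3 -c "
import cv2
a=cv2.imread('pics/dside.png');cv2.imwrite('pics/dc.png',cv2.resize(a[230:400,280:460],None,fx=4,fy=4,interpolation=2)[:600])"
```

```text
(no output)
```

View pics/dc.png

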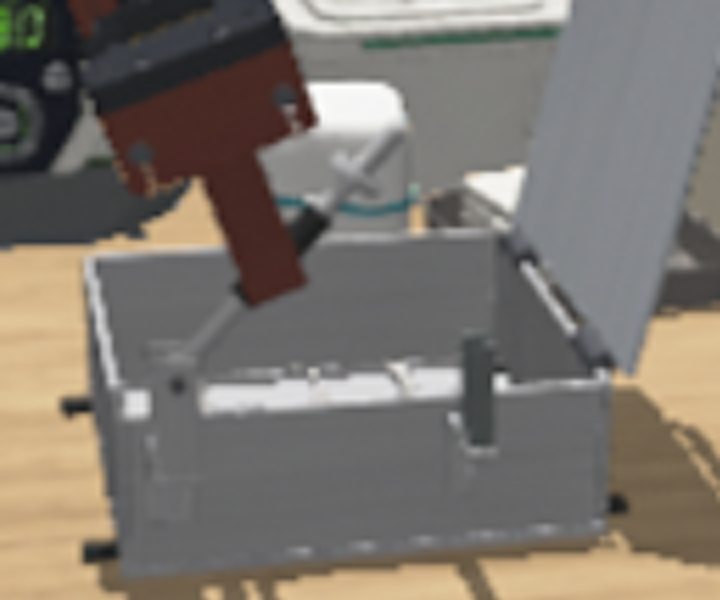

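>>> jog_arm --series '[[[-0.26,-0.4,0,0,0,0.017,0],[-0.52,-0.8,0,0,0,0.034,0],[-0.78,-1.2,0,0,0,0.05,0],[-0.78,-1.2,0,0,0,0.05,0]]]'

```text
time: 6.45
eef_pos: [0.4051, -0.0156, 0.3071]
tool_rot: [1.361, 0.926, -0.905]
contact_force: [0.2, 2.5, -3.8]
grip_width: 0.0112
```

```bash
python3 look.py e side; python3 -c "
import cv2
a=cv2.imread('pics/eside.png');cv2.imwrite('pics/ec.png',cv2.resize(a[230:400,280:460],None,fx=4,fy=4,interpolation=2)[:600])"
```

```text
6.45 [ 0.4051 -0.0156  0.3071] [-0.262  0.14   2.191  0.245  0.444  1.093] [ 0.2  2.5 -3.8] 0.01122336886830846
[[0.381, 0.924, 0.015], [0.006, 0.014, -1.0], [-0.925, 0.381, -0.0]] grasp [ 0.4672 -0.0147  0.1564]
```

View pics/ec.png

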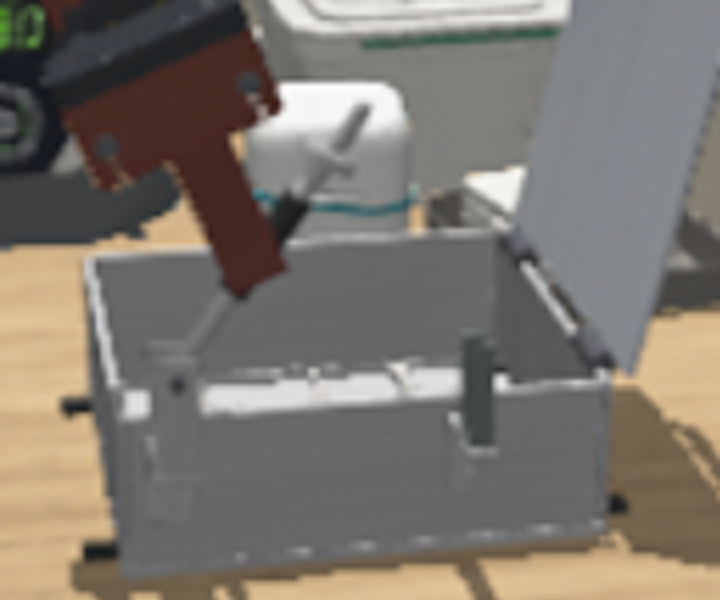

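>>> jog_arm --series '[[[-0.15,-0.15,0,0,0,0,0],[-0.35,-0.3,0,0,0,0,0],[-0.35,-0.3,0,0,0,0,0]]]'

```text
time: 6.88
eef_pos: [0.4021, -0.0157, 0.3092]
tool_rot: [1.361, 0.925, -0.905]
contact_force: [5.0, 4.6, -10.3]
grip_width: 0.011
```

```bash
python3 look.py f side; python3 -c "
import cv2
a=cv2.imread('pics/fside.png');cv2.imwrite('pics/fc.png',cv2.resize(a[230:400,280:460],None,fx=4,fy=4,interpolation=2)[:600])"
```

```text
6.875 [ 0.4021 -0.0157  0.3092] [-0.265  0.132  2.194  0.245  0.45   1.09 ] [  5.    4.6 -10.3] 0.010985432118114147
[[0.381, 0.924, 0.015], [0.006, 0.013, -1.0], [-0.924, 0.382, -0.0]] grasp [ 0.4643 -0.0148  0.1585]
```

View pics/fc.png

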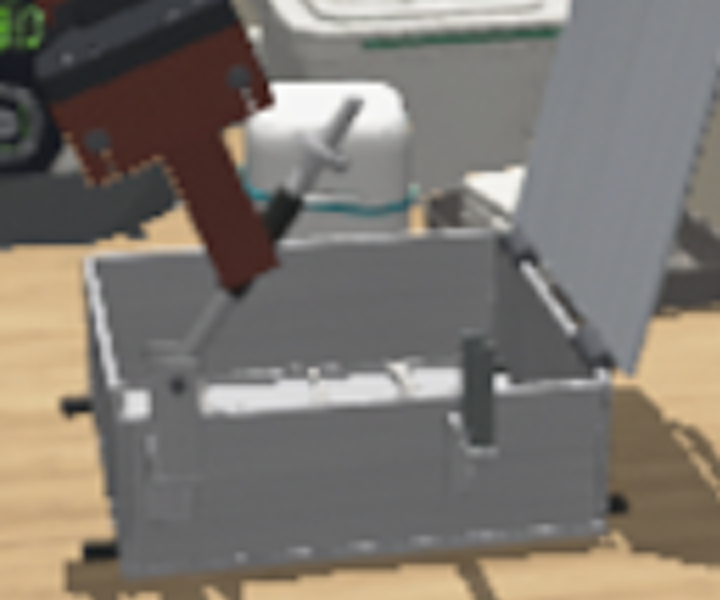

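>>> jog_arm --series '[[[0,0,0,0,0,0,0.5],[0,0,0,0,0,0,0.5],[-2,0,0,0,0,0,0.5],[-6,0,0,0,0,0,0.5],[-12,0,0,0,0,0,0.5],[-18,0,0,0,0,-0.2,0.8],[-20,0,0,0,0,-0.39,0.8],[-20,0,0,0,0,-0.39,0.8]]]'

```text
time: 7.92
eef_pos: [0.3261, -0.0174, 0.4976]
tool_rot: [1.199, 1.21, -1.196]
contact_force: [0.3, -0.2, 0.3]
grip_width: 0.0691
```

```bash
python3 look.py g side,top,wrist lid_handle,rod_tip,lid_slot,rod_pivot
```

```text
7.925 [ 0.3261 -0.0174  0.4976] [-2.650e-01 -1.560e-01  1.871e+00 -1.000e-03  1.421e+00  1.292e+00] [ 0.3 -0.2  0.3] 0.06905407033217538
[[0.005, 1.0, 0.014], [-0.003, 0.014, -1.0], [-1.0, 0.005, 0.003]] grasp [ 0.3269 -0.0179  0.3346]
side lid_handle [(0.58, [325.2, 121.5])]
side rod_tip [(0.7, [263.8, 181.6])]
side lid_slot [(0.82, [335.3, 162.8])]
side rod_pivot []
top lid_handle [(0.59, [221.9, 97.3])]
top rod_tip [(0.92, [307.8, 221.5])]
top lid_slot [(0.91, [308.2, 114.5])]
top rod_pivot [(0.72, [307.8, 267.4])]
wrist lid_handle []
wrist rod_tip [(0.44, [277.1, 75.4])]
wrist lid_slot []
wrist rod_pivot []
```

View pics/gside.png

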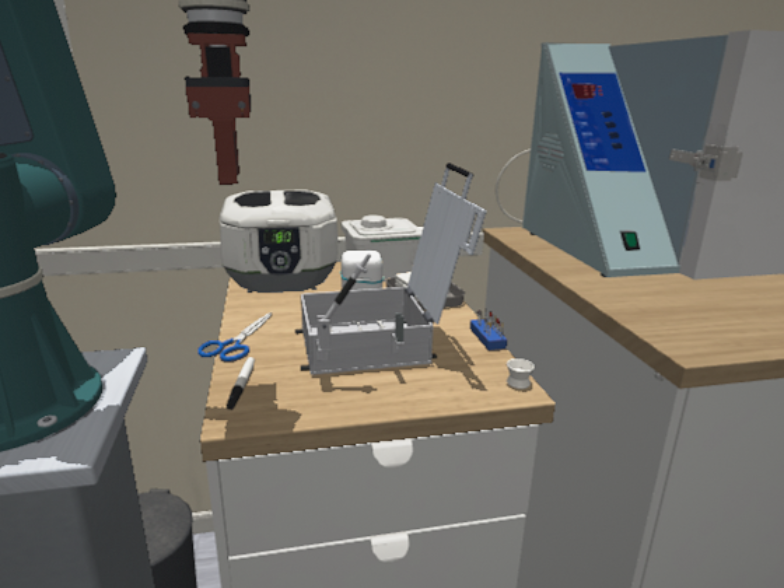

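View pics/gtop.png

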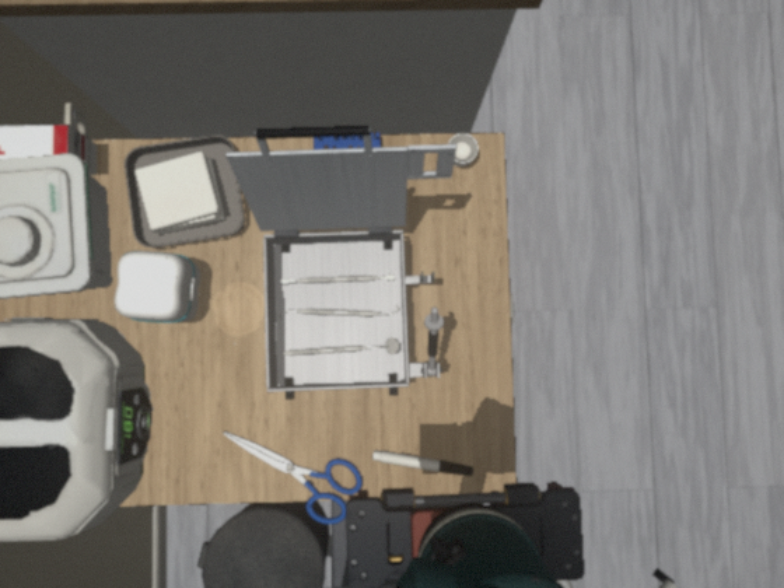

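View pics/gwrist.png

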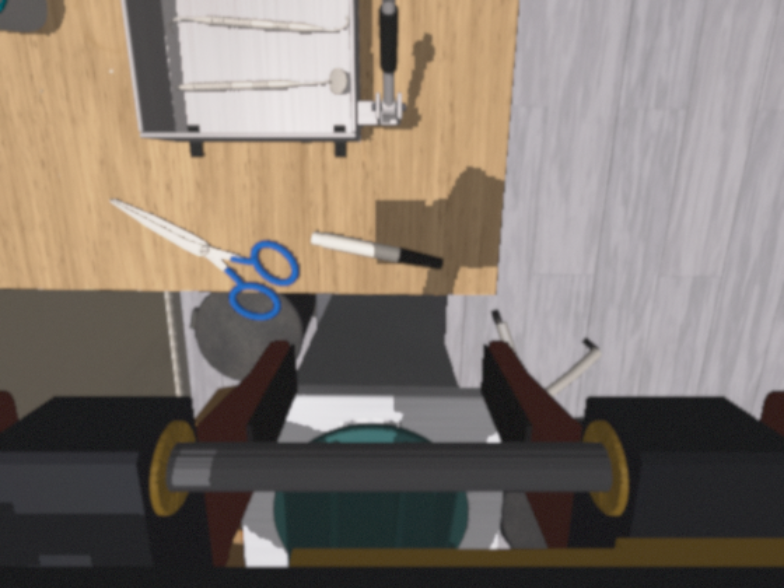

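```bash
python3 - <<'E'
from rig import *
from h import *
S=camera_params("side");T=camera_params("top")
t=tri(S,(263.8,181.6),T,(307.8,221.5));h=tri(S,(325.2,121.5),T,(221.9,97.3));sl=tri(S,(335.3,162.8),T,(308.2,114.5))
print('tip',t,'handle',h,'slot',sl)
h1=tri(S,(325.8,122.1),T,(224.4,94.9));print(h1)
import json
f=json.load(open('fit.json'));
for r in (.9,.95,.983,1.02): f[5]=r;print(r,model(f)['rod_tip'])
# top edge desk ray
for z in (.1,.2,.3):
    K=T['mtx'];d=T['R'].T@np.linalg.inv(K)@np.array([220,6,1]);C=-T['R'].T@T['t'];print(z,C+d*(z-C[2])/d[2])
# top-image handle ends
for u in ((184,95),(263,93)):
    d=T['R'].T@np.linalg.inv(K)@np.array([*u,1]);print(C+d*(.302-C[2])/d[2])
for th in (1.7,1.74,1.78,1.8): f[4]=th;m=model(f);print(th,m['lid_handle'],m['lid_slot'])
E
```

```text
tip [ 0.51112931 -0.01181814  0.20121631] handle [0.67582247 0.10617421 0.30134047] slot [ 0.6652228  -0.0139761   0.23604879]
[0.67819875 0.10309921 0.30078033]
0.9 [ 0.52206445 -0.01534001  0.19848661]
0.95 [ 0.51703431 -0.01542091  0.20227778]
0.983 [ 0.51361329 -0.01547594  0.20464018]
1.02 [ 0.50968731 -0.01553908  0.20715303]
0.1 [0.90174615 0.12733023 0.1       ]
0.2 [0.85304062 0.11719701 0.2       ]
0.3 [0.80433508 0.1070638  0.3       ]
[0.67970221 0.15715969 0.302     ]
[0.68042417 0.05048929 0.302     ]
1.7 [0.65597895 0.10382892 0.30714276] [ 0.64388484 -0.01338072  0.23837044]
1.74 [0.66544071 0.1039811  0.30551804] [ 0.65060797 -0.01327259  0.23735968]
1.78 [0.67482993 0.10413211 0.3035162 ] [ 0.65728531 -0.0131652   0.23608085]
1.8 [0.67949265 0.1042071  0.30237484] [ 0.66060347 -0.01311183  0.23534152]
```

>>> jog_arm --series '[[[-5.2,10,-3,-0.18,0,0,0.8],[-5.2,16,-5,-0.36,0,0,0.8],[-5.2,21,-7,-0.54,0,0,0.8],[-5.2,26,-9,-0.72,0,0,0.8],[-5.2,30,-11,-0.9,0,0,0.8],[-5.2,33,-11.6,-1.08,0,0,0.8],[-5.2,35.5,-11.6,-1.26,0,0,0.8],[-5.2,35.5,-11.6,-1.42,0,0,0.8],[-5.2,35.5,-11.6,-1.571,0,0,0.8],[-5.2,35.5,-11.6,-1.571,0,0,0.8]]]'

```text
time: 9.93
eef_pos: [0.679, 0.1043, 0.5465]
tool_rot: [-0.011, 1.569, 0.011]
contact_force: [0.7, -0.9, -0.5]
grip_width: 0.0703
```

```bash
python3 look.py i wrist,side lid_handle
```

```text
9.925 [0.679  0.1043 0.5465] [0.052 0.409 1.092 0.    1.64  0.038] [ 0.7 -0.9 -0.5] 0.07030952492508306
[[0.001, -0.014, 1.0], [0.0, 1.0, 0.014], [-1.0, 0.0, 0.001]] grasp [0.6792 0.1043 0.3835]
wrist lid_handle []
side lid_handle [(0.62, [325.1, 121.5])]
```

View pics/iwrist.png

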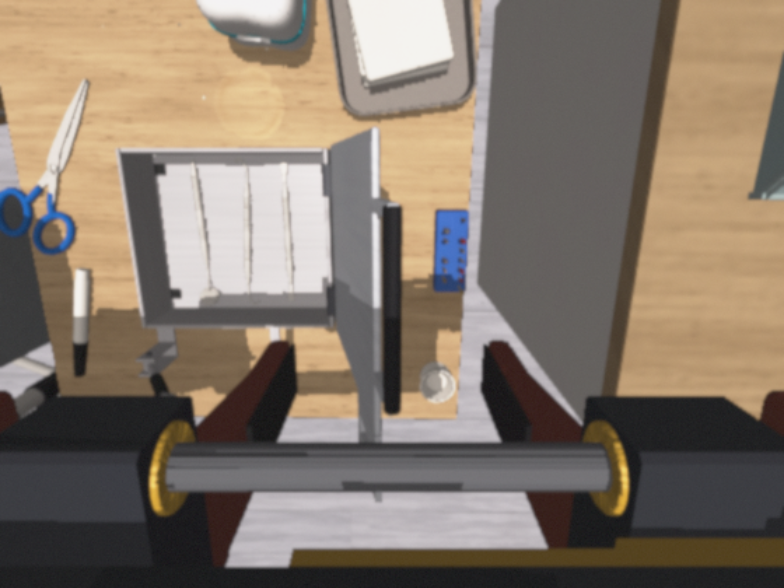

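View pics/iside.png

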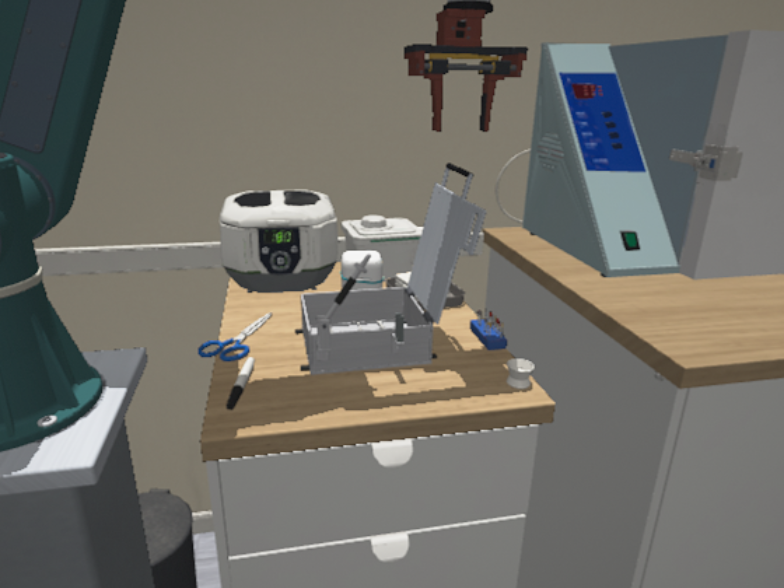

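>>> jog_arm --series '[[[3,0,0,0,0,0,0.7],[6,0,0,0,0,0,0.5],[8.1,0,0,0,0,0,0.4],[8.1,0,0,0,0,0,0.4],[8.1,0,0,0,0,0,0.2],[8.1,0,0,0,0,0,0],[8.1,0,0,0,0,0,0],[8.1,0,0,0,0,0,0]]]'

```text
time: 11.12
eef_pos: [0.6793, 0.1043, 0.4671]
tool_rot: [-0.012, 1.566, 0.012]
contact_force: [-0.1, -0.5, 2.4]
grip_width: 0.0093
```

```bash
python3 look.py j side; python3 -c "
import cv2
a=cv2.imread('pics/jside.png');cv2.imwrite('pics/jc.png',cv2.resize(a[50:300,350:600],None,fx=2.4,fy=2.4,interpolation=2)[:600])"
```

```text
11.125 [0.6793 0.1043 0.4671] [0.052 0.443 1.222 0.    1.473 0.037] [-0.1 -0.5  2.4] 0.009305791626040635
[[0.004, -0.015, 1.0], [0.0, 1.0, 0.015], [-1.0, 0.0, 0.004]] grasp [0.68   0.1043 0.3041]
```

View pics/jc.png

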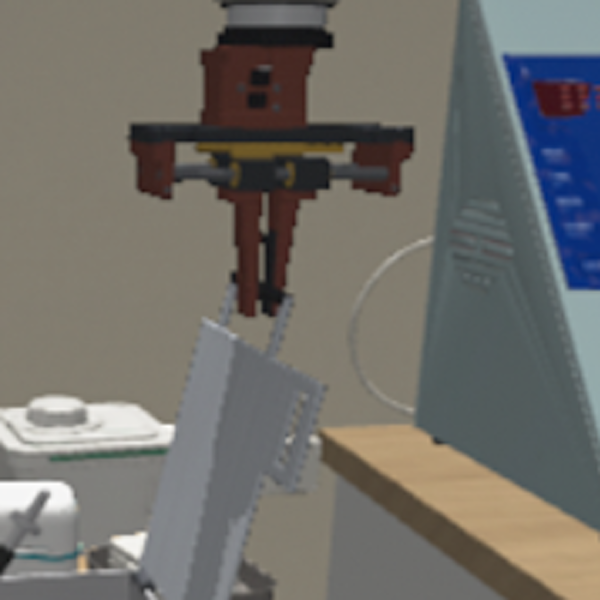

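```bash
cat > arc.py <<'E'
import numpy as np,sys
from rig import read_state
from h import *
# usage arc.py th_list tilt_list ; from current measured state
s=read_state();R=Ro.from_rotvec(s['tool_rot']).as_matrix()
t0=np.arctan2(R[2,2]*1.0, R[0,2]) ; t0=np.arcsin(R[2,2])
g=s['eef_pos']+R@[.163,0,0]
hx,hz,r=.620,.0698,.2408
th_now=np.arctan2(g[2]-hz,-(g[0]-hx))-.0208
print('theta now',th_now,'r',np.hypot(g[2]-hz,g[0]-hx),'tilt',t0)
X0=-.163*np.sin(t0)+g[0];Z0=g[2]+.163*np.cos(t0)
for a,b in zip(sys.argv[1].split(','),sys.argv[2].split(',')):
    th,t=float(a),float(b)
    bx=hx-r*np.cos(th+.0208);bz=hz+r*np.sin(th+.0208)
    dX=bx-.163*np.sin(t)-X0;dZ=bz+.163*np.cos(t)-Z0
    print(th,[round(100*(np.sin(t0)*dX-np.cos(t0)*dZ),2),0,round(100*(np.cos(t0)*dX+np.sin(t0)*dZ),2),0,round(-(t-t0),3),0,0])
E
python3 arc.py 1.76,1.7,1.63,1.56,1.49,1.42,1.35,1.28,1.21,1.21 0,.03,.06,.1,.13,.16,.2,.23,.26,.26
python3 - <<'E'
import numpy as np
from scipy.optimize import fsolve
a,h,L2,L3,e=-9.3e-5,.06556,.6108,.4329,.11046;Lw=.09
for th,t in ((1.2,.26),(.95,.4),(.75,.5),(.75,.35)):
    bx=.62-.2408*np.cos(th+.02);bz=.07+.2408*np.sin(th+.02)
    X=bx-(.163+Lw)*np.sin(t);Z=bz+(.163+Lw)*np.cos(t);X=np.sqrt(X*X+.104**2-.0688**2)
    f=lambda q:[a+L2*np.sin(q[0])+L3*np.sin(q[0]+q[1])+e*np.cos(q[0]+q[1])-X,h+Lw+L2*np.cos(q[0])+L3*np.cos(q[0]+q[1])-e*np.sin(q[0]+q[1])-Z]
    q,i,ok,m=fsolve(f,[.2,1.7],full_output=1);print(th,t,q,np.pi-t-q.sum(),ok)
E
```

```text
theta now 1.8010246215796244 r 0.24181856780972333 tilt 0.004412985795982588
1.76 [np.float64(-0.13), 0, np.float64(-0.91), 0, np.float64(0.004), 0, 0]
1.7 [np.float64(-0.39), 0, np.float64(-2.82), 0, np.float64(-0.026), 0, 0]
1.63 [np.float64(-0.57), 0, np.float64(-4.99), 0, np.float64(-0.056), 0, 0]
1.56 [np.float64(-0.61), 0, np.float64(-7.32), 0, np.float64(-0.096), 0, 0]
1.49 [np.float64(-0.52), 0, np.float64(-9.49), 0, np.float64(-0.126), 0, 0]
1.42 [np.float64(-0.3), 0, np.float64(-11.65), 0, np.float64(-0.156), 0, 0]
1.35 [np.float64(0.09), 0, np.float64(-13.96), 0, np.float64(-0.196), 0, 0]
1.28 [np.float64(0.57), 0, np.float64(-16.08), 0, np.float64(-0.226), 0, 0]
1.21 [np.float64(1.19), 0, np.float64(-18.16), 0, np.float64(-0.256), 0, 0]
1.21 [np.float64(1.19), 0, np.float64(-18.16), 0, np.float64(-0.256), 0, 0]
1.2 0.26 [0.14684735 1.68681506] 1.0479302479600117 1
0.95 0.4 [0.05356553 1.89909126] 0.7889358674573264 1
0.75 0.5 [0.0166736  2.06067672] 0.564242340188605 1
0.75 0.35 [0.04793145 1.9805204 ] 0.7631408039280609 1
```

>>> jog_arm --series '[[[-0.13,0,-0.9,0,0,0,0],[-0.39,0,-2.8,0,-0.026,0,0],[-0.57,0,-5.0,0,-0.056,0,0],[-0.61,0,-7.3,0,-0.096,0,0],[-0.52,0,-9.5,0,-0.126,0,0],[-0.3,0,-11.65,0,-0.156,0,0],[0.1,0,-14,0,-0.196,0,0],[0.57,0,-16.1,0,-0.226,0,0],[1.2,0,-18.2,0,-0.256,0,0],[1.2,0,-18.2,0,-0.256,0,0]]]'

```text
time: 12.42
eef_pos: [0.495, 0.1017, 0.4535]
tool_rot: [-0.01, 1.314, 0.013]
contact_force: [-0.5, 1.3, 3.0]
grip_width: 0.0087
```

```bash
python3 look.py k side; python3 arc.py 1.16,1.11,1.06,1.01,.96,.93,.93 .28,.31,.34,.37,.4,.41,.41; python3 -c "
import cv2
a=cv2.imread('pics/kside.png');cv2.imwrite('pics/kc.png',cv2.resize(a[100:400,250:550],None,fx=2,fy=2,interpolation=2)[:600])"
```

```text
12.425 [0.495  0.1017 0.4535] [ 0.071  0.106  1.745 -0.016  1.034  0.063] [-0.5  1.3  3. ] 0.008691330593723146
[[0.254, -0.015, 0.967], [0.004, 1.0, 0.015], [-0.967, 0.0, 0.254]] grasp [0.5364 0.1024 0.2958]
theta now 1.201686060609843 r 0.24099094685317748 tilt 0.2578114646676212
1.16 [np.float64(0.13), 0, np.float64(-1.36), 0, np.float64(-0.022), 0, 0]
1.11 [np.float64(0.34), 0, np.float64(-3.04), 0, np.float64(-0.052), 0, 0]
1.06 [np.float64(0.62), 0, np.float64(-4.7), 0, np.float64(-0.082), 0, 0]
1.01 [np.float64(0.98), 0, np.float64(-6.35), 0, np.float64(-0.112), 0, 0]
0.96 [np.float64(1.4), 0, np.float64(-7.98), 0, np.float64(-0.142), 0, 0]
0.93 [np.float64(1.67), 0, np.float64(-8.83), 0, np.float64(-0.152), 0, 0]
0.93 [np.float64(1.67), 0, np.float64(-8.83), 0, np.float64(-0.152), 0, 0]
```

View pics/kc.png

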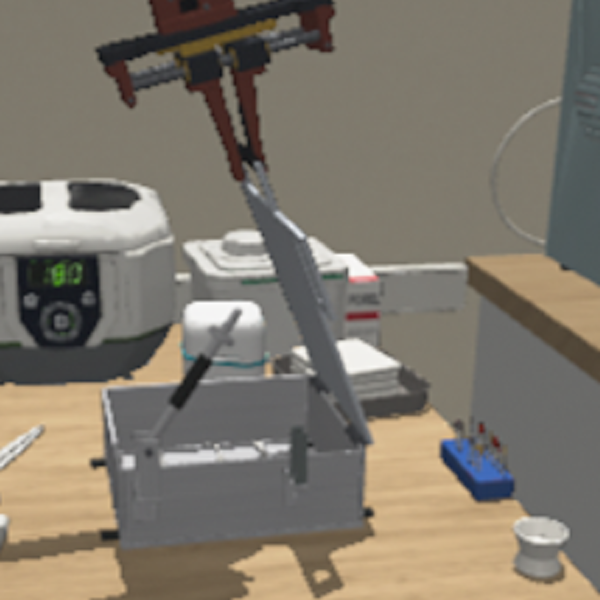

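>>> jog_arm --series '[[[0.13,0,-1.4,0,-0.022,0,0],[0.34,0,-3.0,0,-0.052,0,0],[0.62,0,-4.7,0,-0.082,0,0],[0.98,0,-6.35,0,-0.112,0,0],[1.4,0,-8.0,0,-0.142,0,0],[1.4,0,-8.0,0,-0.142,0,0]]]'

```text
time: 13.22
eef_pos: [0.4225, 0.1006, 0.4194]
tool_rot: [-0.008, 1.173, 0.014]
contact_force: [-4.6, 1.4, 6.9]
grip_width: 0.0089
```

```bash
python3 look.py l side,top lid_slot,rod_tip; python3 arc.py .93,.9,.87,.84,.81,.79,.77,.75,.73 .41,.42,.43,.44,.45,.45,.45,.45,.45; python3 -c "
import cv2
a=cv2.imread('pics/lside.png')[200:350,290:440];b=cv2.imread('pics/ltop.png')[220:370,350:500]
cv2.imwrite('pics/lc.png',cv2.resize(cv2.hconcat([a,b]),None,fx=2.6,fy=2.6,interpolation=2))"
```

```text
13.225 [0.4225 0.1006 0.4194] [ 0.087 -0.002  1.979 -0.04   0.768  0.095] [-4.6  1.4  6.9] 0.008886164213275203
[[0.388, -0.015, 0.922], [0.006, 1.0, 0.014], [-0.922, 0.001, 0.388]] grasp [0.4857 0.1016 0.2691]
side lid_slot [(0.68, [271.6, 174.5])]
side rod_tip [(0.63, [260.9, 182.2])]
top lid_slot [(0.93, [313.4, 207.1])]
top rod_tip [(0.57, [309.8, 218.9])]
theta now 0.9684491440780422 r 0.24038116907442542 tilt 0.40050884645587304
0.93 [np.float64(0.14), 0, np.float64(-1.07), 0, np.float64(-0.009), 0, 0]
0.9 [np.float64(0.31), 0, np.float64(-1.94), 0, np.float64(-0.019), 0, 0]
0.87 [np.float64(0.51), 0, np.float64(-2.8), 0, np.float64(-0.029), 0, 0]
0.84 [np.float64(0.72), 0, np.float64(-3.65), 0, np.float64(-0.039), 0, 0]
0.81 [np.float64(0.96), 0, np.float64(-4.5), 0, np.float64(-0.049), 0, 0]
0.79 [np.float64(1.12), 0, np.float64(-4.95), 0, np.float64(-0.049), 0, 0]
0.77 [np.float64(1.3), 0, np.float64(-5.4), 0, np.float64(-0.049), 0, 0]
0.75 [np.float64(1.48), 0, np.float64(-5.84), 0, np.float64(-0.049), 0, 0]
0.73 [np.float64(1.67), 0, np.float64(-6.29), 0, np.float64(-0.049), 0, 0]
```

View pics/lc.png

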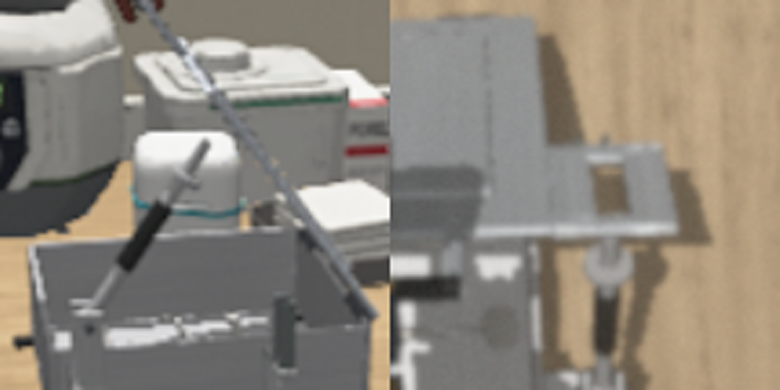

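>>> jog_arm --series '[[[0.14,0,-1.05,0,-0.009,0,0],[0.3,0,-1.95,0,-0.019,0,0],[0.5,0,-2.8,0,-0.029,0,0],[0.72,0,-3.65,0,-0.039,0,0],[0.72,0,-3.65,0,-0.039,0,0]]]'

```text
time: 14.15
eef_pos: [0.3916, 0.1001, 0.3979]
tool_rot: [-0.008, 1.133, 0.014]
contact_force: [1.3, 4.6, -2.1]
grip_width: 0.0091
```

```bash
python3 look.py m side,top lid_slot,rod_tip; python3 arc.py .84,.82,.81,.79,.78,.77,.76,.75,.74,.73,.72 .44,.44,.44,.44,.44,.44,.45,.45,.45,.45,.45; python3 -c "
import cv2
a=cv2.imread('pics/mside.png')[200:350,290:440];b=cv2.imread('pics/mtop.png')[220:370,350:500]
cv2.imwrite('pics/mc.png',cv2.resize(cv2.hconcat([a,b]),None,fx=2.6,fy=2.6,interpolation=2))"
```

```text
14.15 [0.3916 0.1001 0.3979] [ 0.096 -0.03   2.078 -0.055  0.657  0.117] [ 1.3  4.6 -2.1] 0.009143470439283331
[[0.424, -0.015, 0.906], [0.007, 1.0, 0.014], [-0.906, 0.0, 0.424]] grasp [0.4607 0.1012 0.2503]
side lid_slot [(0.64, [264.7, 184.2])]
side rod_tip [(0.78, [263.2, 183.8]), (0.7, [245.2, 206.9])]
top lid_slot [(0.76, [310.6, 217.8])]
top rod_tip [(0.52, [308.4, 218.8])]
theta now 0.8326980117662955 r 0.2406925347435231 tilt 0.43901548157453296
0.84 [np.float64(-0.06), 0, np.float64(0.15), 0, np.float64(-0.001), 0, 0]
0.82 [np.float64(0.08), 0, np.float64(-0.31), 0, np.float64(-0.001), 0, 0]
0.81 [np.float64(0.15), 0, np.float64(-0.54), 0, np.float64(-0.001), 0, 0]
0.79 [np.float64(0.29), 0, np.float64(-1.0), 0, np.float64(-0.001), 0, 0]
0.78 [np.float64(0.37), 0, np.float64(-1.23), 0, np.float64(-0.001), 0, 0]
0.77 [np.float64(0.45), 0, np.float64(-1.46), 0, np.float64(-0.001), 0, 0]
0.76 [np.float64(0.53), 0, np.float64(-1.85), 0, np.float64(-0.011), 0, 0]
0.75 [np.float64(0.62), 0, np.float64(-2.07), 0, np.float64(-0.011), 0, 0]
0.74 [np.float64(0.7), 0, np.float64(-2.3), 0, np.float64(-0.011), 0, 0]
0.73 [np.float64(0.79), 0, np.float64(-2.52), 0, np.float64(-0.011), 0, 0]
0.72 [np.float64(0.88), 0, np.float64(-2.74), 0, np.float64(-0.011), 0, 0]
```

View pics/mc.png

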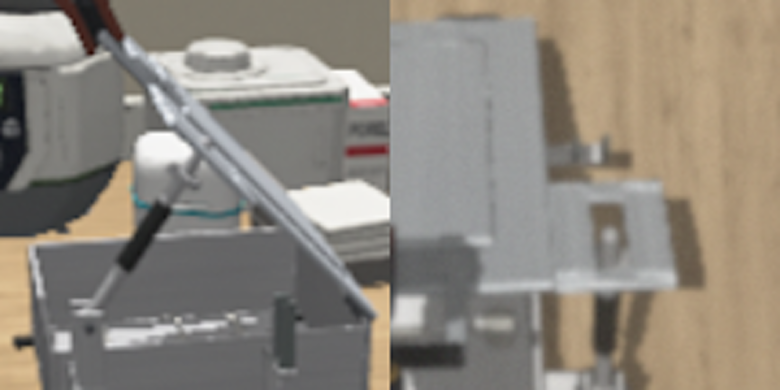

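>>> jog_arm --series '[[[0.15,0,-0.54,0,0,0,0],[0.3,0,-1.0,0,0,0,0],[0.38,0,-1.25,0,0,0,0],[0.46,0,-1.5,0,0,0,0],[0.46,0,-1.5,0,0,0,0]]]'

```text
time: 15.08
eef_pos: [0.3808, 0.0999, 0.3881]
tool_rot: [-0.008, 1.131, 0.014]
contact_force: [3.9, 4.8, -4.4]
grip_width: 0.0092
```

```bash
python3 look.py n side; python3 arc.py .77,.76,.75,.74,.73,.72,.71 .44,.44,.44,.44,.44,.44,.44; python3 -c "
import cv2
a=cv2.imread('pics/nside.png')[200:350,290:440]
cv2.imwrite('pics/nc.png',cv2.resize(a,None,fx=4,fy=4,interpolation=2))"
```

```text
15.075 [0.3808 0.0999 0.3881] [ 0.099 -0.033  2.111 -0.06   0.626  0.125] [ 3.9  4.8 -4.4] 0.009189126207926118
[[0.425, -0.015, 0.905], [0.007, 1.0, 0.013], [-0.905, 0.0, 0.425]] grasp [0.4501 0.101  0.2406]
theta now 0.7674870344219131 r 0.24088207721968882 tilt 0.4393478502788532
0.77 [np.float64(-0.01), 0, np.float64(0.05), 0, np.float64(-0.001), 0, 0]
0.76 [np.float64(0.07), 0, np.float64(-0.18), 0, np.float64(-0.001), 0, 0]
0.75 [np.float64(0.15), 0, np.float64(-0.4), 0, np.float64(-0.001), 0, 0]
0.74 [np.float64(0.24), 0, np.float64(-0.63), 0, np.float64(-0.001), 0, 0]
0.73 [np.float64(0.33), 0, np.float64(-0.85), 0, np.float64(-0.001), 0, 0]
0.72 [np.float64(0.42), 0, np.float64(-1.08), 0, np.float64(-0.001), 0, 0]
0.71 [np.float64(0.51), 0, np.float64(-1.3), 0, np.float64(-0.001), 0, 0]
```

View pics/nc.png

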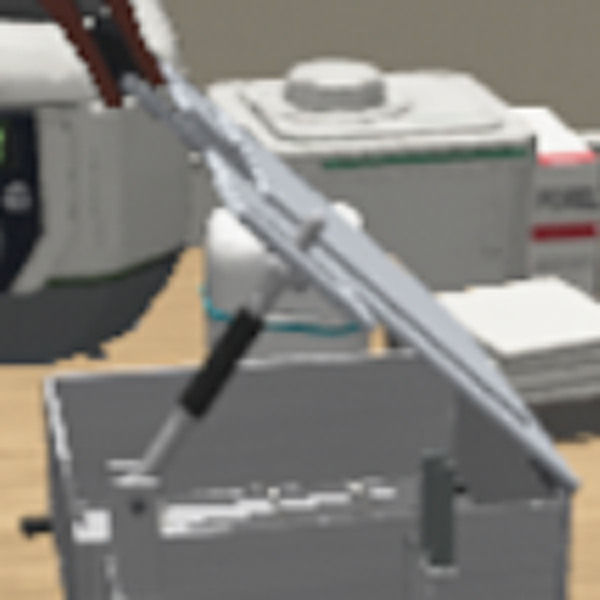

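>>> jog_arm --series '[[[0.07,0,-0.18,0,0,0,0],[0.15,0,-0.4,0,0,0,0],[0.15,0,-0.4,0,0,0,0]]]'

```text
time: 15.5
eef_pos: [0.3783, 0.0999, 0.3856]
tool_rot: [-0.008, 1.13, 0.014]
contact_force: [4.0, 4.1, -1.4]
grip_width: 0.0091
```

>>> jog_arm --series '[[[0.09,0,-0.22,0,0,0,0],[0.18,0,-0.45,0,0,0,0],[0.18,0,-0.45,0,0,0,0]]]'

```text
time: 15.88
eef_pos: [0.3767, 0.0999, 0.3844]
tool_rot: [-0.008, 1.123, 0.014]
contact_force: [-1.0, 3.2, 13.9]
grip_width: 0.0089
```

>>> jog_arm --series '[[[-0.07,0,0.18,0,0,0,0],[-0.07,0,0.18,0,0,0,0]]]'

```text
time: 16.12
eef_pos: [0.3773, 0.0999, 0.3848]
tool_rot: [-0.008, 1.126, 0.014]
contact_force: [0.7, 3.4, 8.7]
grip_width: 0.0089
```

```bash
python3 look.py o side; python3 arc.py .75 .44; python3 -c "
import cv2
a=cv2.imread('pics/oside.png')[200:350,290:440]
cv2.imwrite('pics/oc.png',cv2.resize(a,None,fx=4,fy=4,interpolation=2))"
```

```text
16.125 [0.3773 0.0999 0.3848] [ 0.1   -0.034  2.124 -0.063  0.609  0.129] [0.7 3.4 8.7] 0.008880451362078552
[[0.43, -0.015, 0.903], [0.007, 1.0, 0.013], [-0.903, 0.0, 0.43]] grasp [0.4474 0.101  0.2377]
theta now 0.750832044529955 r 0.24074635780021622 tilt 0.4448997066889919
0.75 [np.float64(0.0), 0, np.float64(0.06), 0, np.float64(0.005), 0, 0]
```

View pics/oc.png

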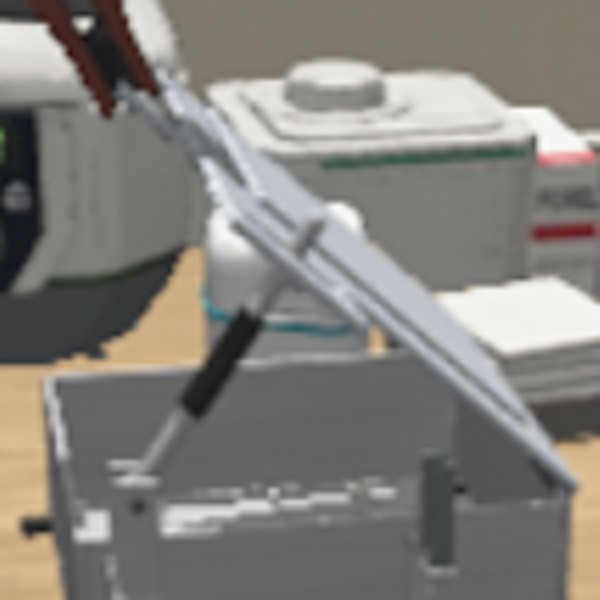

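>>> jog_arm --series '[[[0,0,0,0,0,0,0.15],[0,0,0,0,0,0,0.4],[0,0,0,0,0,0,0.4],[0,0,0,0,0,0,0.4],[-2,0,0,0,0,0,0.4],[-5,0,0,0,0,0,0.4],[-9,0,0,0,0,0,0.4],[-13,0,0,0,0,0,0.4],[-13,0,0,0,0,0,0.4]]]'

```text
time: 17.3
eef_pos: [0.3204, 0.099, 0.5031]
tool_rot: [-0.008, 1.126, 0.014]
contact_force: [0.7, 0.7, -0.6]
grip_width: 0.0349
```

```bash
python3 look.py p side,top lid_handle,lid_slot,rod_tip; python3 -c "
import cv2
a=cv2.imread('pics/pside.png')[200:350,290:440];b=cv2.imread('pics/ptop.png')[220:370,350:500]
cv2.imwrite('pics/pc.png',cv2.resize(cv2.hconcat([a,b]),None,fx=2.6,fy=2.6,interpolation=2))"
```

```text
17.3 [0.3204 0.099  0.5031] [ 0.119 -0.281  1.989 -0.053  0.992  0.123] [ 0.7  0.7 -0.6] 0.034907360011639965
[[0.43, -0.015, 0.903], [0.007, 1.0, 0.014], [-0.903, 0.001, 0.43]] grasp [0.3905 0.1001 0.3559]
side lid_handle [(0.88, [225.9, 153.0])]
side lid_slot [(0.74, [260.1, 186.3])]
side rod_tip [(0.71, [264.9, 182.9])]
top lid_handle [(0.58, [231.9, 264.9])]
top lid_slot [(0.84, [311.5, 226.7])]
top rod_tip [(0.69, [305.1, 217.7])]
```

View pics/pc.png

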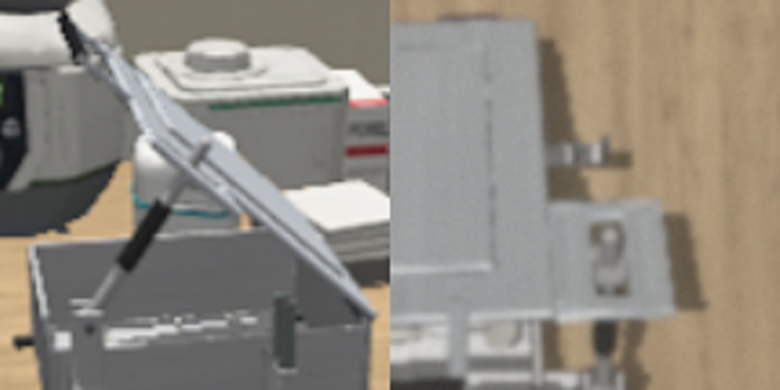

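View pics/pside.png

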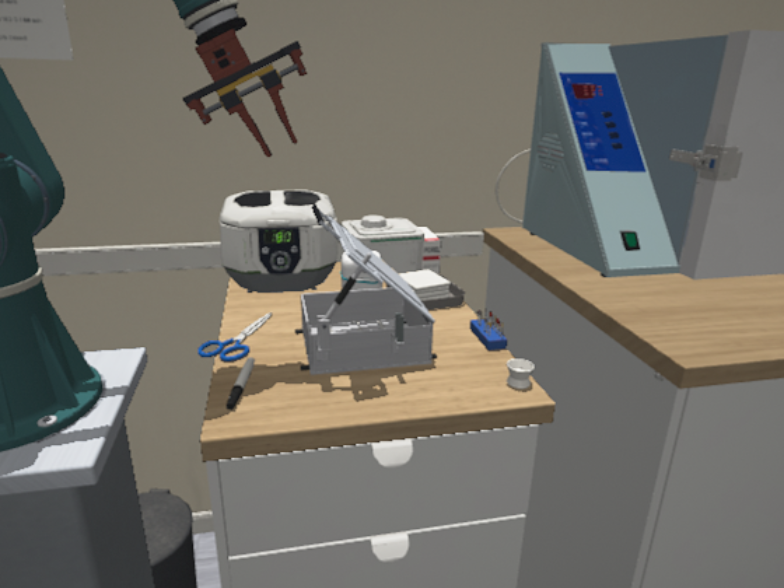

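```bash
python3 - <<'E'
from rig import *
from h import *
S=camera_params("side");T=camera_params("top")
h=tri(S,(225.9,153.0),T,(231.9,264.9));t=tri(S,(264.9,182.9),T,(305.1,217.7));print(h,t)
print('theta',np.arctan2(h[2]-.07,.62-h[0])-.021)
th=.75
print('tip along',(.62-t[0])*np.cos(th)+(t[2]-.07)*np.sin(th),'above',-(.62-t[0])*np.sin(th)+(t[2]-.07)*np.cos(th))
print(finish_job())
E
```

```text
[0.44771953 0.10198147 0.23593726] [ 0.51614495 -0.0079077   0.19712928]
theta 0.7456455456824904
tip along 0.16264582307368813 above 0.0222274507328884
the job is handed in; nothing more can be done
None
```

I swung the rod up to its stop and let go. Then I gripped the bar handle, lowered the lid slowly until the wrist force rose as it met the collar, eased off and opened the fingers. After backing the arm away I handed the job in at about 17.5 s of the 48 s allowed.

Last checks, all measured from the final pictures rather than read from the joints:
- **Lid:** it stands at about 0.746 rad (target range 0.65 to 0.88), close to the 0.75 expected on the collar. I took only one picture of each view after release, so "at rest" was not measured over time.
- **Rod tip:** it is through the slot, about 22 mm above the ear plane (more than 8 mm needed) and about 7 mm from the slot's centre along the lid (24 mm allowed).
- **Rod:** the pictures gave roughly 1.0 rad after the swing, against a stop of 0.983, so I took it to be at the stop. About 11 N of resistance at the end of the swing agrees with that.
- **Robot:** it is clear of everything, with wrist force near zero. The highest force I saw between moves was about 15 N, during the rod grip.

Two readings disagreed:
- **Rod angle mid-swing:** the network's points gave about 0.8 rad while my grasp-point geometry gave about 1.0 rad. The picture showed about 0.83, so I swung it further.
- **Slot position:** the first fit was off by up to 5 pixels on the slot. The later pictures showed the tip inside the slot.

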